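# Seat the wide pot at the filling plate and take its lid off

### The arm

A 6-joint arm with a two-finger parallel gripper is mounted at the origin on the work surface. World frame = base frame: x ahead of the robot, y to its left, z up, the work surface at z = 0. Lengths are in m, angles in rad, forces in N, time in s.
With the tool pointing down it reaches from about 0.375 to 0.975 m from the base axis. Payload 3.8 kg.
Tool frame: the origin (TCP) lies at the very end of the fingers, on their centre line; the grasp point (between the pads) lies behind it (bot.tcp_to_grasp is the y of the grasp point in the tool frame, in m); y points along the fingers, z is the direction in which the jaws open and shut, and the axes are right-handed (so a half turn about y gives the same grasp; the last joint's range is limited). The gripper opens to 85 mm and grips with 20 to 120 N. Pads are 22 mm wide; open, the fingers measure 114 mm over their backs; the gripper's body (76 mm by 85 mm) begins 54 mm behind the grasp point. The pads swing forward as they close: fully open they stand 13 mm farther back than shut.
Start: joints at [1.174, 0.264, 1.604, -0, 1.274, -0.037], TCP at [0.238, 0.632, 0.231] pointing down, gripper open.
Joint ranges: [-2.63, 2.63], [-0.94, 2.18], [0.31, 2.57], [-1.31, 4.45], [0, 2.66], [-2.55, 2.55]. Speed limits (rad/s): [2.57, 2.57, 3.14, 3.14, 3.14, 3.14].

### API

Orientations are given as a rotation vector (axis times angle).
In Python, from workcell import bot, optics, workorder gives the robot as it stands.
- The arm moves only by the shell command python3 -m handwheel 'ROWS' [FORCE]. ROWS is JSON, a list of rows, each a list of 7 numbers: the shift along the tool's x, y, z in m, then the turn, a rotation vector about the tool's x, y, z in rad, then the opening, from 0 (shut) to 1 (fully open). A call has 1 to 8 rows; each row shifts and turns the commanded pose from where the row before left it, along the tool's axes as they then stand; what a row does not reach is not made up. A row lasts 1/8 s, in which the tool goes at most 62.5 mm and 10.7 degrees, less where a joint would pass 70% of its speed; a pose out of reach is approached as far as the arm can. A call with a gripper value outside its range is refused whole. The fingers move at their own pace and stop on an object; FORCE is the grip in N (left out, the last holds). Time passes only in rows, so rows that do not move let the fingers close. It gives the time, the measured TCP pose, the force and the opening at its end, in the units of the state.
- bot.read_state(): the state, without advancing time (a new reading comes with each control period).
- optics.read_camera(name): name is "scene" or "top" or "wrist"; returns a dict with "image" (480x640x3 uint8, red, green, blue), "z_map" (480x640 float32, m along the optical axis (not along the pixel's ray), 0 where there is no reading), "mtx" (3x3 intrinsics, pixels), "world_from_camera" (4x4, takes a point from camera to world coordinates); the wrist camera has in their place "hand_eye" (4x4, takes a point from camera to tool coordinates, whose origin is the TCP and whose axes are the tool frame's). Camera axes: x right, y down, z forward; pixel columns grow to the right and rows downward; lengths in m; the calibration is good to about 2 mm. The wrist camera is an equidistant fisheye: a pixel r from the principal point sees the ray r / f radians off the axis. A picture is of the moment at which its call begins: read the wrist's pose just before it.
- workorder.finish_job(): hands the job in, once; it reports no verdict.
The state is a dict: "time": time; "q": joint angles; "joint_vel": joint speeds; "joint_torque": joint torques, N m; "tool_pos": TCP position; "tcp_rot": TCP orientation; "wrist_force": force on the tool from outside, world axes, zero at the start; "torque": the same for the moment, N m; "width": opening from 0.0 (shut) to 1.0 (fully open).
Only numpy, scipy, OpenCV 4.12 (cv2) and the standard library are available. Lean on these libraries where they do the work, as an engineer would, in place of code of your own. Each camera call takes 0.05 s, during which the arm holds its last target.

### The job

Get the wide lidded steel pot ready for filling: without lifting it, slide it over the white filling plate into the one round seat that is cut to its diameter, upright and with its lid still on, until it has dropped fully home. Then lift the loose lid off by its knob and lay it flat, knob up, in the shallow steel tray. Leave the small pot in its seat and the two dropper bottles at the sides where they stand.

Things in the scene. Friction and masses are not known exactly. Their poses are not given: they have to be found in the camera images.
- filling_plate: Fixed slab on the table, top 20 mm up, 504 mm wide (y), turned up to 0.1 rad. Origin: at table height under the middle of the seam between the flat white front deck (x from -155 mm to 0) and the row of four square grey seat plates (x 0 to 118 mm), all level, then a 12 mm strip; y along the row, z up. Tall bottles stand 80 mm and more behind it.
- seat60 (a point): Centre of the floor of the 60 mm seat: a round recess in a grey plate, 62 mm across and 10 mm deep, floor 10 mm above the table. A small steel pot with a black knob, 60 mm across and 74 mm high, already stands in it. The four seats lie in one line 120 mm apart, in any order, centres 59 mm beyond the seam; axes parallel to those of filling_plate. All seats have a thin dark lining on the floor.
- seat74 (a point): Centre of the floor of the 74 mm seat: round recess 76 mm across, 10 mm deep, empty.
- seat88 (a point): Centre of the floor of the 88 mm seat: round recess 90 mm across, 10 mm deep, empty. The wide pot (88 mm) belongs in it and drops in when it is centred to about 1 mm.
- seat102 (a point): Centre of the floor of the 102 mm seat: round recess 104 mm across, 10 mm deep, empty.
- pot: Squat straight-sided stainless pot, 88 mm across, 48 mm high, 0.28 to 0.46 kg, loose on the front deck; too wide for most grippers. Origin: centre of underside (20 mm up on the deck, 10 mm when home), z up. Friction 0.4 to 0.7; pushed low it stays upright and stops where left. Sliding takes 2 to 9 N, most when half over a seat; once dropped in it is caught; over 1 mm to one side it slides past.
- pot_lid: Round steel lid lying loose on the pot, 88 mm across and 4 mm thick, with a plug 76 mm across reaching 10 mm down inside the pot with 3 mm play all round; about 0.08 kg. Origin: on its axis at the underside of the 4 mm disc (48 mm above the pot's origin when on), z up. Laid flat it rests on its plug, origin 10 mm above the surface.
- lid_knob (a point): Middle of the lid's round black knob, 26 mm across and 16 mm high, on a 14 mm thick stalk; this point is 19 mm above the lid's origin, so the knob's underside is 7 mm above the lid's top and the knob's top 27 mm above the lid's origin.
- lid_tray_in (a point): Centre of the inner floor, 4 mm above the table, of the fixed shallow steel tray, 160 mm (x) by 140 mm (y) outside, walls 4 mm thick and 18 mm high, not turned. It stands on one side of the plate and a flat white weighing scale with a steel pan, 32 mm high, on the other.
- small_pot: The small steel pot in the 60 mm seat, 60 mm across, 74 mm high with its knob; origin: centre of its underside. Leave it.
- dropper_a: White dropper bottle with black tip, 42 mm across, 115 mm high, on the table beyond the tray or scale; origin: centre of its underside. Leave it.
- dropper_b: White dropper bottle with orange tip, 36 mm across, 100 mm high, on the table beyond the tray or scale, on the other side; origin: centre of its underside. Leave it.
There are look-alikes about, which are no part of the job. Leave any orange or red look-alike of the part that bears seat60 alone.

How it is judged:
By the outcome, as a careful person would: the job done as asked, in the order asked, and still so for the second after the job is handed in, with the robot touching nothing.
It also fails if it takes over 72 s, if anything falls off the work surface, if the arm or the gripper's body presses on something with over 40 N, if the wrist force passes 120 N, or if a joint passes its speed limit or range.

## Working session

There is one attempt and no reset: what is moved stays moved. The work goes in short steps, Python scripts to look and compute and a shell command to move; the robot and the scene stay as the last step left them, time stands still between calls to the robot, and variables do not carry over. Pictures are saved under pics/ and viewed, and the job is handed in when it is done.

```bash
ls; mkdir -p pics
cat > h.py <<'E'
import numpy as np, cv2
from scipy.spatial.transform import Rotation as R
from workcell import bot, optics
E
python3 - <<'E'
from h import *
print(bot.read_state(), bot.tcp_to_grasp)
for n in ("scene","top","wrist"):
    c=optics.read_camera(n)
    cv2.imwrite(f"pics/{n}0.png",c["image"][:,:,::-1]); np.savez(f"{n}0.npz",**c)
    print(n,{k:v for k,v in c.items() if k not in("image","z_map")})
E
```

```text
pics
{'time': 0.0, 'q': array([ 1.17410707e+00,  2.64784175e-01,  1.60539422e+00,  3.09032106e-05,
        1.27371210e+00, -3.69030352e-02]), 'joint_vel': array([-6.34966476e-04,  1.02772790e-03,  9.57888389e-05,  2.70091951e-03,
       -1.96206908e-03, -2.14005437e-03]), 'joint_torque': array([-1.17214979e-03, -5.15120137e+01, -3.67304778e+01, -1.39841550e-04,
        1.33248285e-02,  7.54050433e-06]), 'tool_pos': array([0.23735571, 0.63109503, 0.22993022]), 'tcp_rot': array([-1.55454082,  0.28280635, -0.28198074]), 'wrist_force': array([0.97979821, 0.137248  , 0.18313616]), 'torque': array([-0.00273584,  0.02336279, -0.02935605]), 'width': 1.0028113887150556} -0.0187
scene {'mtx': array([[560.93058761,   0.        , 325.85625178],
       [  0.        , 560.93058761, 242.37295978],
       [  0.        ,   0.        ,   1.        ]]), 'world_from_camera': array([[-0.48298414,  0.68710483, -0.54278289,  1.23976813],
       [ 0.87557773,  0.37226022, -0.3078733 ,  0.329228  ],
       [-0.00948476, -0.62394654, -0.78140947,  1.14199377],
       [ 0.        ,  0.        ,  0.        ,  1
[... 270 characters left out ...]
[-0.99985693, -0.00734039,  0.01523919, -0.09740862],
       [-0.01359261, -0.18754803, -0.98216138,  1.40528589],
       [ 0.        ,  0.        ,  0.        ,  1.        ]])}
wrist {'mtx': array([[371.64829954,   0.        , 320.20239951],
       [  0.        , 371.64829954, 238.5062794 ],
       [  0.        ,   0.        ,   1.        ]]), 'hand_eye': array([[ 1.40640102e-03,  9.51643502e-01,  3.07201346e-01,
        -7.86803301e-02],
       [-5.34937322e-04, -3.07200890e-01,  9.51644538e-01,
        -1.43269496e-01],
       [ 9.99998868e-01, -1.50272731e-03,  7.70219818e-05,
        -2.21651221e-04],
       [ 0.00000000e+00,  0.00000000e+00,  0.00000000e+00,
         1.00000000e+00]])}
```

View pics/top0.png

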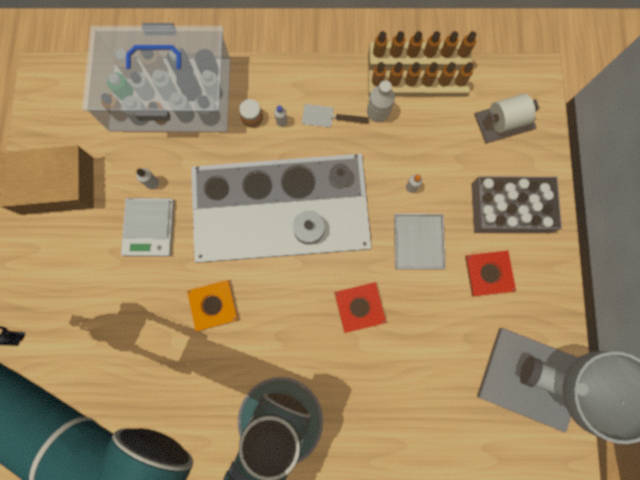

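View pics/scene0.png

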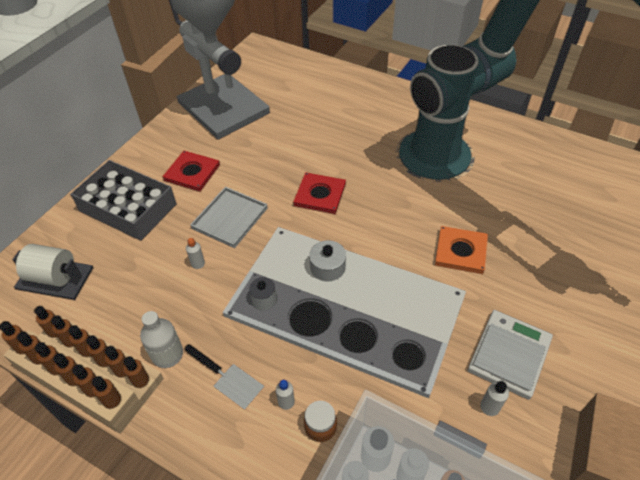

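View pics/wrist0.png

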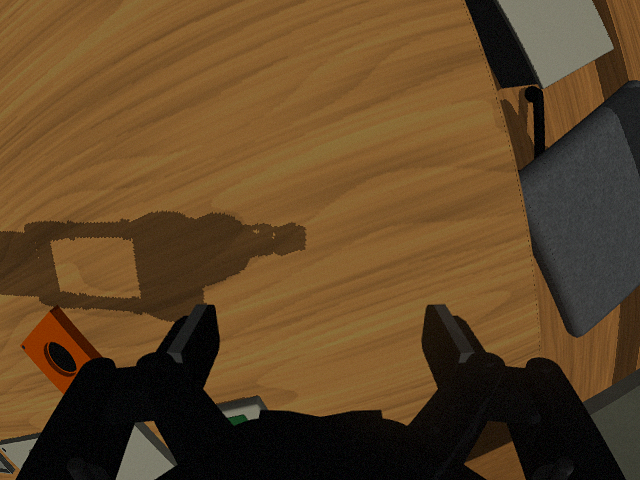

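The top view shows the plate at about (195-370, 155-260) with the pot at (310,228). The seats sit at (217,188), (257,185) and (298,181), and the small pot is at (342,175). The tray is on the right at (420,241), the scale on the left at (148,227). Next I'll look closer.

Run:
```python
from h import *
t=np.load("top0.npz"); im=t["image"][:,:,::-1]
cr=cv2.resize(im[145:270,185:385],None,fx=4,fy=4,interpolation=cv2.INTER_CUBIC); cv2.imwrite("pics/topc.png",cr)
s=np.load("scene0.npz"); im=s["image"][:,:,::-1]
cr=cv2.resize(im[190:390,190:510],None,fx=2.5,fy=2.5,interpolation=cv2.INTER_CUBIC); cv2.imwrite("pics/scenec.png",cr)
```

```text
(no output)
```

View pics/topc.png

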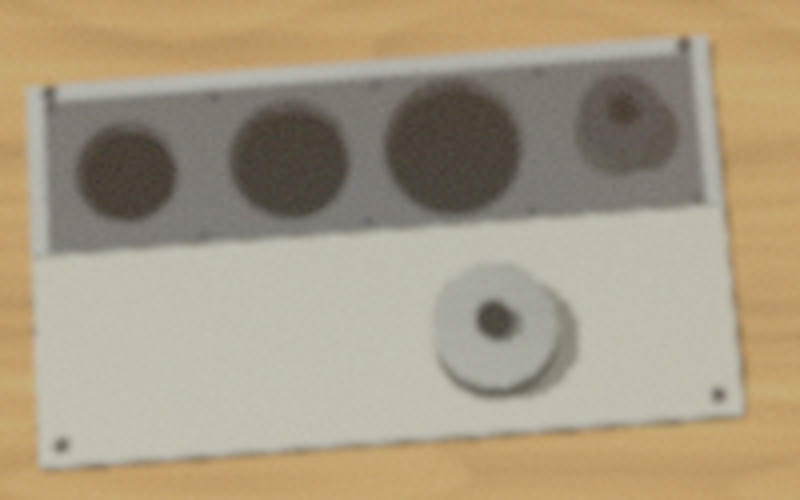

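View pics/scenec.png

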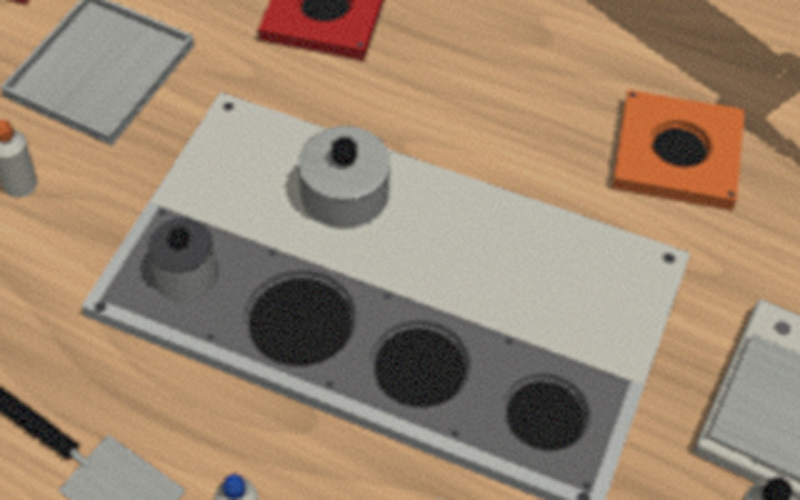

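```bash
cat >> h.py <<'E'
def px2plane(K,T,uv,z):
    uv=np.atleast_2d(np.float64(uv)); d=np.c_[(uv[:,0]-K[0,2])/K[0,0],(uv[:,1]-K[1,2])/K[1,1],np.ones(len(uv))]@T[:3,:3].T
    o=T[:3,3]; s=(z-o[2])/d[:,2]; return o+s[:,None]*d
E
python3 - <<'E'
from h import *
def show(n,off,sc,pts):
    t=np.load(n+"0.npz")
    for k,(u,v,z) in pts.items():
        print(n,k,px2plane(t["mtx"],t["world_from_camera"],[[off[0]+(u+.5)/sc-.5,off[1]+(v+.5)/sc-.5]],z)[0].round(4))
show("top",(185,145),4,dict(s74=(127,172,.02),s88=(290,159,.02),s102=(453,147,.02),pot=(495,327,.072),knob=(493,319,.09),
 spk=(625,108,.078),seamL=(36,256,.02),seamR=(722,205,.02),TL=(28,88,.02),TR=(708,38,.02),BL=(43,467,.02),BR=(744,412,.02)))
show("top",(0,0),1,dict(t1=(394.5,214,.018),t2=(443.5,213.5,.018),t3=(396,270,.018),t4=(445,268,.018),dA=(143,172,.11),dB=(418,178,.1)))
show("scene",(190,190),2.5,dict(s74=(547,412,.02),s88=(422,365,.02),s102=(301,319,.02),pot=(344,163,.072),knob=(344,152,.09)))
st=bot.read_state(); print(R.from_rotvec(st["tcp_rot"]).as_matrix().round(3))
E
```

```text
top s74 [0.6506 0.1975 0.02  ]
top s88 [0.6612 0.0783 0.02  ]
top s102 [ 0.671  -0.0408  0.02  ]
top pot [ 0.525  -0.0739  0.072 ]
top knob [ 0.5266 -0.0728  0.09  ]
top spk [ 0.6819 -0.1638  0.078 ]
top seamL [0.5868 0.2608 0.02  ]
top seamR [ 0.6283 -0.2369  0.02  ]
top TL [0.7146 0.2737 0.02  ]
top TR [ 0.7559 -0.228   0.02  ]
top BL [0.4323 0.2475 0.02  ]
top BR [ 0.4758 -0.2508  0.02  ]
top t1 [ 0.5752 -0.3211  0.018 ]
top t2 [ 0.5776 -0.462   0.018 ]
top t3 [ 0.4125 -0.3217  0.018 ]
top t4 [ 0.4194 -0.4598  0.018 ]
top dA [0.667  0.3834 0.11  ]
top dB [ 0.6572 -0.3747  0.1   ]
scene s74 [0.6505 0.2001 0.02  ]
scene s88 [0.6614 0.0822 0.02  ]
scene s102 [ 0.672  -0.0377  0.02  ]
scene pot [ 0.5285 -0.0707  0.072 ]
scene knob [ 0.529  -0.0703  0.09  ]
[[ 0.936 -0.001  0.352]
 [-0.352 -0.002  0.936]
 [-0.    -1.    -0.002]]
```

Seats 60, 74, 88 and 102 are identified. From +y to -y they run 74, 88, 102, 60, so the target is the second from +y at about (0.661, 0.079). The plate yaw is about 0.085 rad and the pot is at about (0.526, -0.072). The plan is to push along plate +y with the fingers in a V, then along plate +x.

```bash
cat >> h.py <<'E'
TH=0.0856; O=np.array([0.6076,0.012])
PX=np.array([np.cos(TH),np.sin(TH)]); PY=np.array([-np.sin(TH),np.cos(TH)])
def p2w(p): return O+p[0]*PX+p[1]*PY
def w2p(w): d=np.asarray(w[:2])-O; return np.array([d@PX,d@PY])
def go(pos,yaw=None):
    st=bot.read_state(); M=R.from_rotvec(st["tcp_rot"]).as_matrix()
    d=np.asarray(pos)-st["tool_pos"]; 
    print("t",round(st["time"],2),"pos",st["tool_pos"].round(4),"plate",w2p(st["tool_pos"]).round(4),"F",st["wrist_force"].round(1),"w",round(st["width"],3))
    y=np.arctan2(M[1,0],M[0,0]); print("yaw",y.round(4),"tilt(toolY)",M[:,1].round(4),"tool shift",(M.T@d).round(4))
    if yaw is not None: print("turn about tool y",round((y-yaw+np.pi)%(2*np.pi)-np.pi,4))
E
python3 -m handwheel '[[0.0394,0,-0.0449,0,0,0,0.7],[0.0394,0,-0.0449,0,0,0,0.7],[0.0394,0,-0.0449,0,0,0,0.7],[0.0394,0,-0.0449,0,0,0,0.7],[0.0394,0,-0.0449,0,0,0,0.7],[0.0394,0,-0.0449,0,0,0,0.7],[0.0394,0,-0.0449,0,0,0,0.7]]' 20
python3 - <<'E'
from h import *
go([*p2w((-.0885,-.155)),.2],TH-np.pi/2)
E
```

```text
time: 1.02
tool_pos: [0.3853, 0.2387, 0.2312]
tcp_rot: [-1.552, 0.282, -0.282]
wrist_force: [0.9, -0.4, -0.1]
width: 0.697
t 1.02 pos [0.3853 0.2387 0.2312] plate [-0.2021  0.2448] F [ 0.9 -0.4 -0.1] w 0.697
yaw -0.3593 tilt(toolY) [ 4.e-04  1.e-04 -1.e+00] tool shift [ 0.2746  0.0312 -0.312 ]
turn about tool y 1.1259
```

```bash
python3 -m handwheel '[[0.0394,0,-0.0446,0,0,0,0.7],[0.0394,0,-0.0446,0,0,0,0.7],[0.0394,0,-0.0446,0,0,0,0.7],[0.0394,0,-0.0446,0,0,0,0.7],[0.0394,0,-0.0446,0,0,0,0.7],[0.0394,0,-0.0446,0,0,0,0.7],[0.0394,0,-0.0446,0,0,0,0.7]]'
python3 -m handwheel '[[0,0,0,0,0.18,0,0.7],[0,0,0,0,0.18,0,0.7],[0,0,0,0,0.18,0,0.7],[0,0,0,0,0.18,0,0.7],[0,0,0,0,0.18,0,0.7],[0,0,0,0,0.18,0,0.7],[0,0,0,0,0.046,0,0.7],[0,0,0,0,0,0,0.7]]'
python3 - <<'E'
from h import *
go([*p2w((-.0885,-.155)),.2],TH-np.pi/2)
c=optics.read_camera("wrist"); cv2.imwrite("pics/w1.png",c["image"][:,:,::-1]); np.savez("w1.npz",**c)
c=optics.read_camera("top"); cv2.imwrite("pics/t1.png",c["image"][:,:,::-1])
E
```

```text
time: 1.9
tool_pos: [0.5336, -0.1508, 0.2311]
tcp_rot: [-1.552, 0.283, -0.283]
wrist_force: [1.9, -0.0, 0.3]
width: 0.704
time: 2.9
tool_pos: [0.5331, -0.1487, 0.231]
tcp_rot: [-1.249, 1.146, -1.146]
wrist_force: [0.0, -0.3, -0.5]
width: 0.699
t 2.9 pos [ 0.5331 -0.1487  0.231 ] plate [-0.088  -0.1538] F [ 0.  -0.3 -0.5] w 0.699
yaw -1.4852 tilt(toolY) [-5.e-04  2.e-04 -1.e+00] tool shift [ 0.0012  0.031  -0.0005]
turn about tool y 0.0
```

View pics/w1.png

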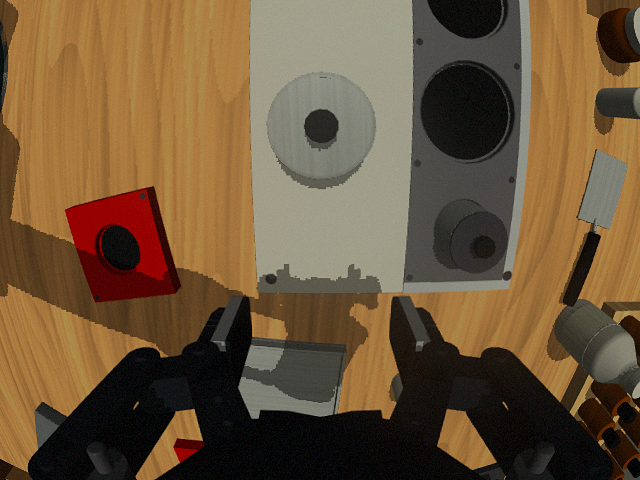

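The wrist view shows the pot lid centred at about (321,126), in line with the fingers (pads at ~235 and ~405). Seat102 is at (465,112) and the small pot at (475,240). Next I'll rectify and measure.

```bash
cat >> h.py <<'E'
def snap(name):
    st=bot.read_state(); c=optics.read_camera("wrist")
    cv2.imwrite(f"pics/{name}.png",c["image"][:,:,::-1])
    M=np.eye(4); M[:3,:3]=R.from_rotvec(st["tcp_rot"]).as_matrix(); M[:3,3]=st["tool_pos"]
    c["T"]=M@c["hand_eye"]; np.savez(name+".npz",**c); return c
def w2px(c,P):
    T=c["T"];K=c["mtx"]; p=(np.asarray(P)-T[:3,3])@T[:3,:3]
    r=np.hypot(p[...,0],p[...,1]); th=np.arctan2(r,p[...,2]); s=K[0,0]*th/np.maximum(r,1e-9)
    return K[0,2]+s*p[...,0],K[1,2]+s*p[...,1]
def ortho(c,z,ctr,half=.07,mm=.25):
    """plate-frame ortho: image right = -plate y, up = plate x; ctr plate coords"""
    n=int(2*half/mm*1000); i=(np.arange(n)-(n-1)/2)*mm/1000
    px=ctr[0]-i[:,None]+0*i[None]; py=ctr[1]-i[None]+0*i[:,None]
    W=O+px[...,None]*PX+py[...,None]*PY; P=np.dstack([W,np.full(px.shape,z)])
    u,v=w2px(c,P); return cv2.remap(c["image"],u.astype(np.float32),v.astype(np.float32),cv2.INTER_LINEAR)[:,:,::-1]
def edgefit(c,z,ctr,r0,band=.008,pol=0,iters=3,half=None,arc=None):
    """radial search for strongest gradient near radius r0; returns centre(plate), radius. pol +1: brighter outside"""
    ctr=np.array(ctr,float); a=np.linspace(-np.pi,np.pi,180,endpoint=False)
    if arc is not None: a=a[(a>=arc[0])&(a<=arc[1])]
    for it in range(iters):
        b=band if it==0 else band/2; rr=np.arange(r0-b,r0+b,.0002)
        px=ctr[0]+np.cos(a)[:,None]*rr; py=ctr[1]+np.sin(a)[:,None]*rr
        W=O+px[...,None]*PX+py[...,None]*PY; P=np.dstack([W,np.full(px.shape,z)]); u,v=w2px(c,P)
        g=cv2.cvtColor(c["image"],cv2.COLOR_RGB2GRAY).astype(np.float32)
        s=cv2.remap(g,u.astype(np.float32),v.astype(np.float32),cv2.INTER_LINEAR); s=cv2.GaussianBlur(s,(7,1),1.5)
        G=np.gradient(s,axis=1); G=np.abs(G) if pol==0 else G*pol
        k=G.argmax(1); ok=G.max(1)>2
        X=ctr[0]+np.cos(a)*rr[k]; Y=ctr[1]+np.sin(a)*rr[k]
        from scipy.optimize import least_squares
        f=lambda p:np.hypot(X[ok]-p[0],Y[ok]-p[1])-p[2]
        q=least_squares(f,[*ctr,r0],loss="soft_l1",f_scale=.0005).x; ctr=q[:2]; r0=q[2]
    return q,np.median(np.abs(f(q))),ok.sum()
E
python3 - <<'E'
from h import *
c=snap("w2")
print("lid",edgefit(c,.072,(-.0885,-.0767),.044))
print("s102",edgefit(c,.02,(.059,-.06),.052,pol=1))
print("knob",edgefit(c,.095,(-.0885,-.0767),.013,pol=1))
A=ortho(c,.072,(-.0885,-.0767)); B=ortho(c,.02,(.059,-.06))
cv2.imwrite("pics/o2.png",cv2.resize(np.hstack([A,B]),(800,400)))
# finger mid positions in tool frame / depth
E
```

```text
lid (array([-0.08745462, -0.07720781,  0.04403852]), np.float64(0.00028509909706492254), np.int64(179))
s102 (array([ 0.05539359, -0.0586918 ,  0.04762375]), np.float64(0.0001843296953483141), np.int64(180))
knob (array([-0.08750628, -0.07889535,  0.01362996]), np.float64(0.0007664111639545832), np.int64(180))
```

View pics/o2.png

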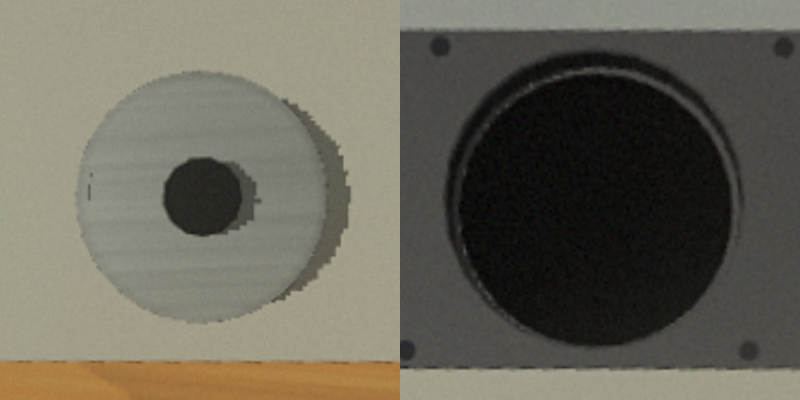

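```bash
python3 -m handwheel '[[0,0.05,0,0,0,0,0.7],[0,0.05,0,0,0,0,0.7],[0,0.05,0,0,0,0,0.7],[0,0.03,0,0,0,0,0.7],[0,0.019,0,0,0,0,0.7],[0,0,0,0,0,0,0.7]]'
python3 - <<'E'
from h import *
go([*p2w((-.0885,-.155)),.032],TH-np.pi/2)
c=snap("w3"); print("lid",edgefit(c,.072,(-.0885,-.0767),.044))
E
```

```text
time: 3.8
tool_pos: [0.5324, -0.1485, 0.0311]
tcp_rot: [-1.249, 1.149, -1.144]
wrist_force: [0.0, -0.3, 0.6]
width: 0.701
t 3.8 pos [ 0.5324 -0.1485  0.0311] plate [-0.0887 -0.1535] F [ 0.  -0.3  0.6] w 0.701
yaw -1.4856 tilt(toolY) [-2.7e-03  9.0e-04 -1.0e+00] tool shift [ 0.0015 -0.0009  0.0002]
turn about tool y -0.0004
lid (array([-0.08743877, -0.07759828,  0.04378031]), np.float64(1.1503193997453032e-05), np.int64(163))
```

View pics/w3.png

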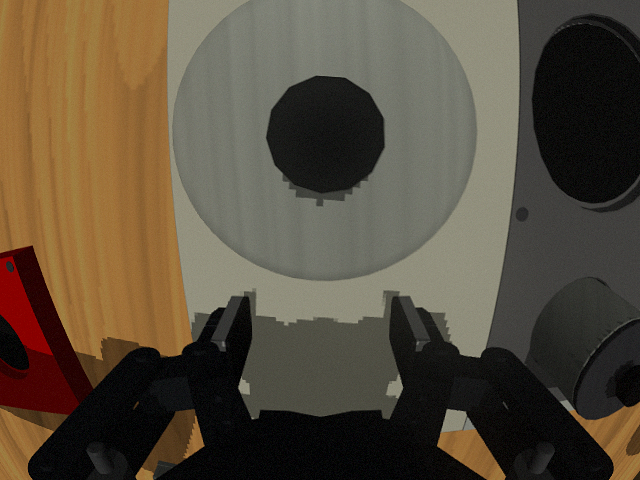

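```bash
python3 -m handwheel '[[-0.025,0,0,0,0,0,0.7],[-0.01,0,0,0,0,0,0.7],[-0.012,0,0,0,0,0,0.7],[-0.012,0,0,0,0,0,0.7],[-0.012,0,0,0,0,0,0.7]]'
python3 - <<'E'
from h import *
go([*p2w((-.0885,0)),.032],TH-np.pi/2)
c=snap("w4"); print("lid",edgefit(c,.072,(-.0885,-.0767+.038),.044,arc=(-1.4,3.1)))
E
```

```text
time: 4.47
tool_pos: [0.5293, -0.0788, 0.0341]
tcp_rot: [-1.247, 1.142, -1.15]
wrist_force: [1.5, -6.1, 4.7]
width: 0.696
t 4.47 pos [ 0.5293 -0.0788  0.0341] plate [-0.0858 -0.0837] F [ 1.5 -6.1  4.7] w 0.696
yaw -1.4855 tilt(toolY) [ 0.0041 -0.0021 -1.    ] tool shift [-0.0837  0.0018 -0.0028]
turn about tool y -0.0003
lid (array([-0.08596768, -0.04033629,  0.04364978]), np.float64(1.2664361460079654e-05), np.int64(129))
```

View pics/w4.png

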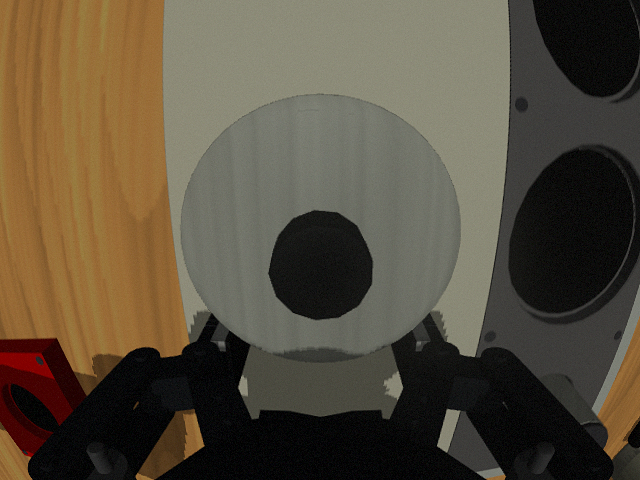

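```bash
python3 -m handwheel '[[-0.012,0,0,0,0,0,0.7],[-0.012,0,0,0,0,0,0.7],[-0.012,0,0,0,0,0,0.7],[-0.012,0,0,0,0,0,0.7],[-0.012,0,0,0,0,0,0.7],[-0.012,0,0,0,0,0,0.7],[-0.008,0,0,0,0,0,0.7],[0,0,0,0,0,0,0.7]]'
python3 - <<'E'
from h import *
go([*p2w((-.0885,0.017)),.032],TH-np.pi/2)
c=snap("w5"); print("lid",edgefit(c,.072,(-.0885,0.042),.044,arc=(-1.4,3.1)))
print("s88",edgefit(c,.02,(.059,.06),.045,pol=1))
A=ortho(c,.02,(.0,.06),half=.12,mm=.4)
cv2.imwrite("pics/o5.png",A)
E
```

```text
time: 5.52
tool_pos: [0.5217, 0.002, 0.0331]
tcp_rot: [-1.247, 1.144, -1.147]
wrist_force: [2.0, -1.8, 2.6]
width: 0.703
t 5.53 pos [0.5217 0.002  0.0331] plate [-0.0865 -0.0026] F [ 2.  -1.8  2.6] w 0.703
yaw -1.4854 tilt(toolY) [ 2.4e-03  2.0e-04 -1.0e+00] tool shift [-0.0196  0.0011 -0.002 ]
turn about tool y -0.0002
lid (array([-0.08650049,  0.04093281,  0.04358876]), np.float64(2.931676660973548e-05), np.int64(129))
s88 (array([0.05901505, 0.06233428, 0.04498421]), np.float64(0.0002277921093530172), np.int64(143))
```

View pics/o5.png

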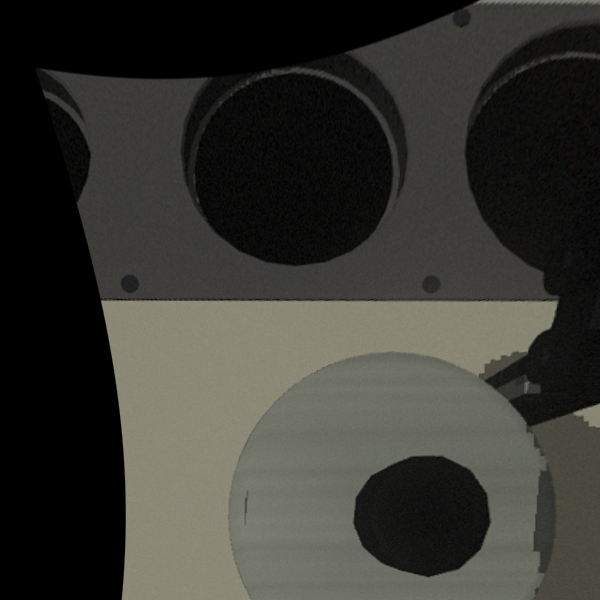

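View pics/w5.png

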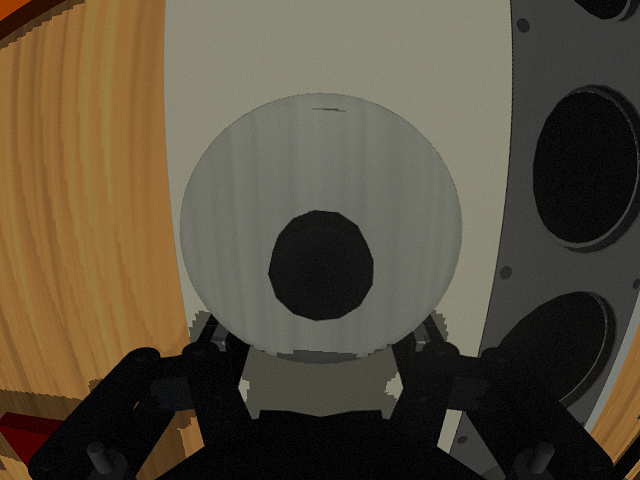

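```bash
python3 -m handwheel '[[-0.008,0,0,0,0,0,0.7],[-0.008,0,0,0,0,0,0.7],[-0.004,0,0,0,0,0,0.7],[-0.0012,0,0,0,0,0,0.7],[0,0,0,0,0,0,0.7],[0,0,0,0,0,0,0.7]]'
python3 - <<'E'
from h import *
go([*p2w((-.0885,0.017)),.032],TH-np.pi/2)
c=snap("w6"); print("lid",edgefit(c,.072,(-.0865,0.062),.044,arc=(-1.4,3.1)))
print("s88",edgefit(c,.02,(.059,.06),.045,pol=1))
E
```

```text
time: 6.32
tool_pos: [0.519, 0.0222, 0.0326]
tcp_rot: [-1.249, 1.146, -1.147]
wrist_force: [-0.1, -5.3, 5.7]
width: 0.703
t 6.33 pos [0.519  0.0222 0.0326] plate [-0.0874  0.0177] F [-0.1 -5.3  5.7] w 0.703
yaw -1.4857 tilt(toolY) [ 4.e-04 -8.e-04 -1.e+00] tool shift [ 0.0007  0.0006 -0.0011]
turn about tool y -0.0005
lid (array([-0.08747015,  0.06107757,  0.04357551]), np.float64(1.591272496107715e-05), np.int64(129))
s88 (array([0.05890906, 0.06226697, 0.04491432]), np.float64(0.00021274324238220593), np.int64(147))
```

```bash
python3 -m handwheel '[[0.02,0,0,0,0,0,0.7],[0.005,-0.05,0,0,0,0,0.7],[0,-0.06,0,0,0,0,0.7],[0,-0.058,0,0,0,0,0.7],[-0.023,0,-0.0263,0,0.17,0,0.7]]'
python3 -m handwheel '[[0,0,0,0,0.175,0,0.7],[0,0,0,0,0.175,0,0.7],[0,0,0,0,0.175,0,0.7],[0,0,0,0,0.175,0,0.7],[0,0,0,0,0.175,0,0.7],[0,0,0,0,0.175,0,0.7],[0,0,0,0,0.175,0,0.7],[0,0,0,0,0.1758,0,0.7]]'
python3 - <<'E'
from h import *
go([*p2w((-.166,0.062)),.2],TH-np.pi)
c=snap("w7"); print("lid",edgefit(c,.072,(-.0865,0.062),.044))
print("s88",edgefit(c,.02,(.059,.06),.045,pol=1))
E
```

```text
time: 7.0
tool_pos: [0.4969, 0.0186, 0.206]
tcp_rot: [-1.156, 1.269, -1.28]
wrist_force: [-0.7, -0.3, -0.6]
width: 0.703
time: 8.0
tool_pos: [0.4913, 0.0193, 0.1989]
tcp_rot: [-0.09, 2.184, -2.181]
wrist_force: [-0.7, -1.1, -0.0]
width: 0.701
t 8.0 pos [0.4913 0.0193 0.1989] plate [-0.1152  0.0172] F [-0.7 -1.1 -0. ] w 0.701
yaw -3.0625 tilt(toolY) [-0.0034  0.0015 -1.    ] tool shift [ 0.0511 -0.0008 -0.0445]
turn about tool y -0.0065
lid (array([-0.08669154,  0.06045354,  0.04395578]), np.float64(0.0002034708593918605), np.int64(180))
s88 (array([0.05891053, 0.06204465, 0.04317822]), np.float64(0.0005494113801989033), np.int64(106))
```

View pics/w7.png

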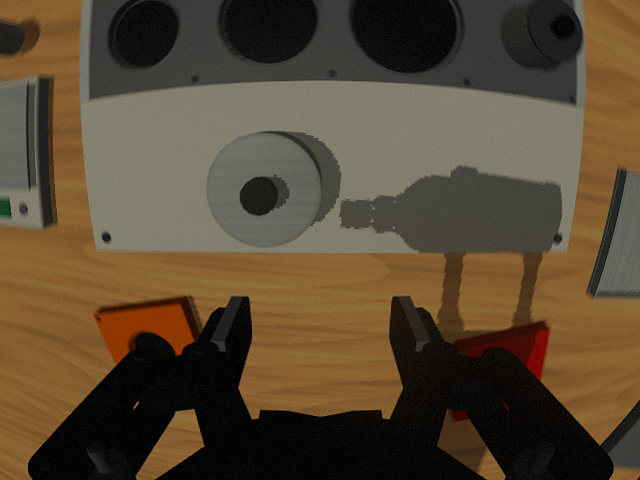

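The lid is at (265,190) px and seat88 at (268,22) px, nearly in line. I'll move behind the pot, go down, and make contact.

```bash
python3 -m handwheel '[[0.0255,0,-0.022,0,-0.0065,0,0.7],[0.0255,0,-0.022,0,0,0,0.7],[0,0,0,0,0,0,0.7],[0,0,0,0,0,0,0.7]]'
python3 - <<'E'
from h import *
go([*p2w((-.166,0.0605)),.032],TH-np.pi)
c=snap("w8"); print("lid",edgefit(c,.072,(-.0865,0.062),.044))
print("s88",edgefit(c,.02,(.059,.06),.045,pol=1))
E
```

```text
time: 8.55
tool_pos: [0.4379, 0.058, 0.2]
tcp_rot: [-0.102, 2.174, -2.174]
wrist_force: [0.3, 1.0, 0.4]
width: 0.701
t 8.55 pos [0.4379 0.058  0.2   ] plate [-0.1651  0.0604] F [0.3 1.  0.4] w 0.701
yaw -3.0483 tilt(toolY) [-4.e-04  2.e-04 -1.e+00] tool shift [ 8.00e-04  1.68e-01 -1.00e-04]
turn about tool y 0.0077
lid (array([-0.08740043,  0.06067278,  0.0440374 ]), np.float64(0.00021410419976199482), np.int64(180))
s88 (array([0.05731081, 0.06166517, 0.04296726]), np.float64(0.0003116152724874574), np.int64(46))
```

```bash
python3 -m handwheel '[[0,0.05,0,0,0.0075,0,0.7],[0,0.05,0,0,0,0,0.7],[0,0.04,0,0,0,0,0.7],[0,0.028,0,0,0,0,0.7],[-0.02,0,0,0,0,0,0.7],[-0.01,0,0,0,0,0,0.7],[0,0,0,0,0,0,0.7]]'
python3 - <<'E'
from h import *
go([*p2w((-.13,0.0605)),.032],TH-np.pi)
c=snap("w9"); print("lid",edgefit(c,.072,(-.0875,0.0605),.044,arc=(-2,2)))
print("s88",edgefit(c,.02,(.059,.06),.045,pol=1))
cv2.imwrite("pics/o9.png",ortho(c,.02,(0.03,.06),half=.12,mm=.4))
E
```

```text
time: 9.48
tool_pos: [0.4695, 0.0602, 0.0328]
tcp_rot: [-0.09, 2.178, -2.178]
wrist_force: [-1.6, -0.0, 0.1]
width: 0.701
t 9.47 pos [0.4695 0.0602 0.0328] plate [-0.1334  0.0598] F [-1.6 -0.   0.1] w 0.701
yaw -3.0579 tilt(toolY) [ 1.2e-03  1.0e-04 -1.0e+00] tool shift [-0.0034  0.0008 -0.0007]
turn about tool y -0.0019
lid (array([-0.08722841,  0.06053854,  0.04374404]), np.float64(0.0002004614626135784), np.int64(115))
s88 (array([0.059, 0.06 , 0.045]), np.float64(nan), np.int64(0))
  return _methods._mean(a, axis=axis, dtype=dtype,
  ret = ret.dtype.type(ret / rcount)
```

View pics/o9.png

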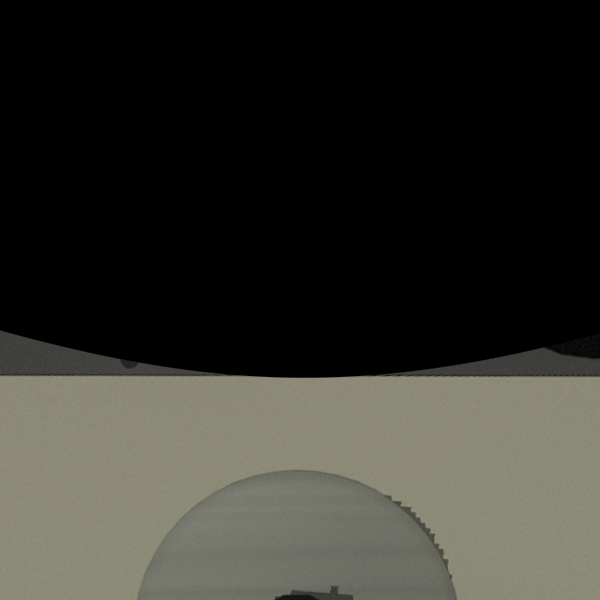

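View pics/w9.png

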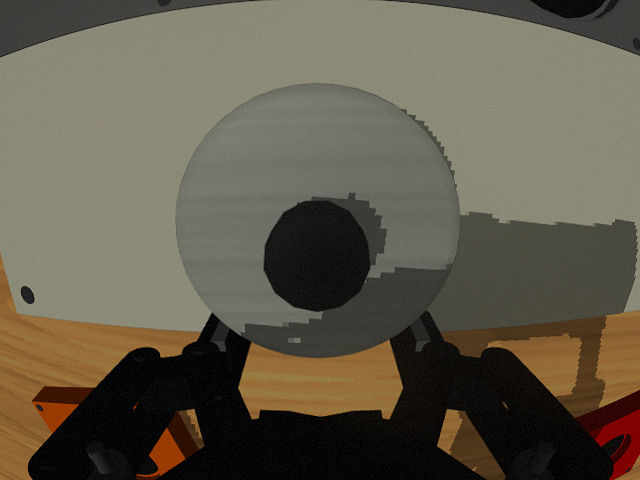

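```bash
python3 -m handwheel '[[-0.012,0,-0.0002,0,-0.0019,0,0.7],[-0.012,0,-0.0002,0,0,0,0.7],[-0.012,0,-0.0002,0,0,0,0.7],[-0.01,0,-0.0002,0,0,0,0.7],[-0.006,0,-0.0002,0,0,0,0.7],[-0.003,0,0,0,0,0,0.7],[0,0,0,0,0,0,0.7],[0,0,0,0,0,0,0.7]]'
python3 - <<'E'
from h import *
go([*p2w((-.075,0.062)),.032],TH-np.pi)
c=snap("w10"); print("lid",edgefit(c,.072,(-.0335,0.0615),.044,arc=(-2,2)))
print("s88",edgefit(c,.02,(.059,.062),.045,pol=1))
cv2.imwrite("pics/o10.png",ortho(c,.02,(0.04,.06),half=.1,mm=.3333))
E
```

```text
time: 10.52
tool_pos: [0.523, 0.0662, 0.0325]
tcp_rot: [-0.092, 2.177, -2.177]
wrist_force: [-0.2, 0.1, 0.1]
width: 0.699
t 10.53 pos [0.523  0.0662 0.0325] plate [-0.0796  0.0612] F [-0.2  0.1  0.1] w 0.699
yaw -3.0557 tilt(toolY) [ 1.1e-03  1.0e-04 -1.0e+00] tool shift [-0.0046  0.0005 -0.0008]
turn about tool y 0.0003
lid (array([-0.03610269,  0.06099782,  0.04363619]), np.float64(0.00034530159009971834), np.int64(115))
s88 (array([0.05560613, 0.06178195, 0.03955735]), np.float64(7.380969356111933e-05), np.int64(89))
```

View pics/o10.png

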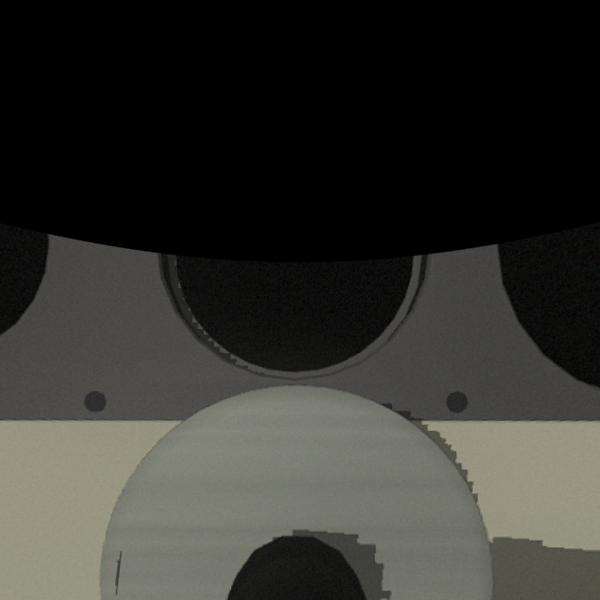

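View pics/w10.png

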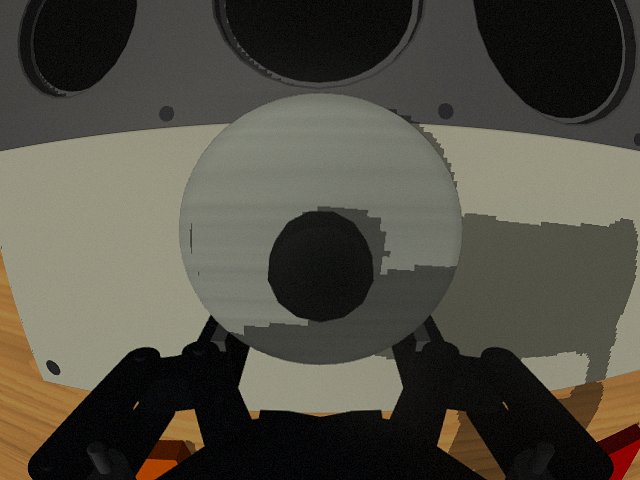

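Run:
```python
from h import *
c=dict(np.load("w10.npz"))
for z,r,b in ((.02,.045,.002),(.02,.0445,.0015),(.01,.043,.003),(.0103,.045,.004)):
  for pol in (1,-1):
    q=edgefit(c,z,(.0585,.062),r,band=b,pol=pol,arc=(1.6,2.9)),edgefit(c,z,(.0585,.062),r,band=b,pol=pol,arc=(-2.9,-1.6)); 
    print(z,r,pol,edgefit(c,z,(.0585,.062),r,band=b,pol=pol))
g=c["image"]
cv2.imwrite("pics/c10.png",cv2.resize(g[0:140,200:440,::-1],None,fx=3.3,fy=3.3,interpolation=cv2.INTER_CUBIC))
```

```text
0.02 0.045 1 (array([0.05826932, 0.06221638, 0.04503104]), np.float64(0.00020542718331482968), np.int64(86))
0.02 0.045 -1 (array([0.05666555, 0.06167198, 0.04251223]), np.float64(0.00018886419534556304), np.int64(77))
0.02 0.0445 1 (array([0.05798009, 0.06211636, 0.04473915]), np.float64(0.0001439361375273375), np.int64(82))
0.02 0.0445 -1 (array([0.05669263, 0.06172006, 0.04257151]), np.float64(0.00010364946541149139), np.int64(73))
0.01 0.043 1 (array([0.05931236, 0.06183077, 0.04209543]), np.float64(9.820166298742106e-05), np.int64(89))
0.01 0.043 -1 (array([0.06046479, 0.0615553 , 0.04520482]), np.float64(0.0002658414065366925), np.int64(82))
0.0103 0.045 1 (array([0.0591526 , 0.06182863, 0.0420042 ]), np.float64(2.653697194884147e-05), np.int64(89))
0.0103 0.045 -1 (array([0.06023645, 0.06153042, 0.04501576]), np.float64(0.00019810816739505507), np.int64(84))
```

View pics/c10.png

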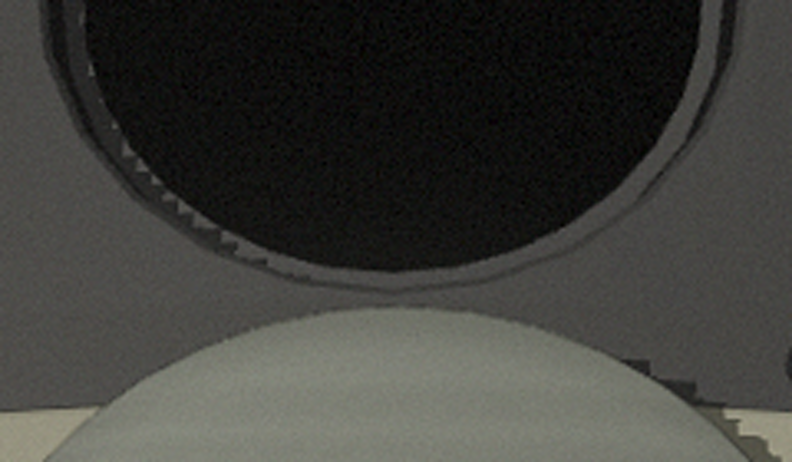

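```bash
python3 -m handwheel '[[-0.01,0,-0.0003,0,0,0,0.7],[-0.01,0,-0.0003,0,0,0,0.7],[-0.01,0,-0.0003,0,0,0,0.7],[-0.01,0,0,0,0,0,0.7],[-0.01,0,0,0,0,0,0.7],[-0.01,0,0,0,0,0,0.7],[-0.008,0,0,0,0,0,0.7],[0,0,0,0,0,0,0.7]]'
python3 - <<'E'
from h import *
go([*p2w((.015,0.062)),.032],TH-np.pi)
c=snap("w11"); print("lid",edgefit(c,.072,(.032,0.062),.044,arc=(-2,2)))
print("knob",edgefit(c,.095,(.032,.062),.013,pol=1))
E
```

```text
time: 11.58
tool_pos: [0.5919, 0.0729, 0.0325]
tcp_rot: [-0.091, 2.176, -2.176]
wrist_force: [-0.9, 0.9, -0.6]
width: 0.698
t 11.57 pos [0.5919 0.0729 0.0325] plate [-0.0104  0.0621] F [-0.9  0.9 -0.6] w 0.698
yaw -3.0557 tilt(toolY) [ 2.4e-03  2.0e-04 -1.0e+00] tool shift [-0.0254  0.0006  0.0001]
turn about tool y 0.0003
lid (array([0.0328568 , 0.06199945, 0.04360044]), np.float64(8.115215582818469e-06), np.int64(115))
knob (array([0.0350544 , 0.06097339, 0.01391126]), np.float64(0.0006113566511725711), np.int64(180))
```

View pics/w11.png

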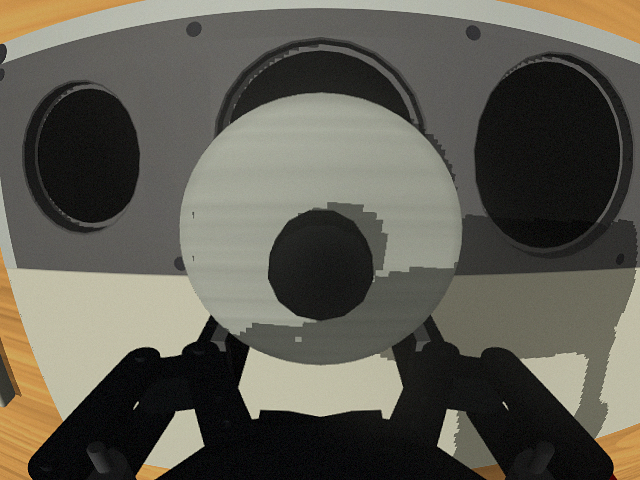

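Run:
```python
from h import *
c=dict(np.load("w11.npz"))
for z,r,b in ((.02,.045,.002),(.01,.042,.003)):
  for pol in (1,):
    print(z,r,pol,edgefit(c,z,(.059,.062),r,band=b,pol=pol,arc=(-1.1,1.1)))
A=ortho(c,.02,(0.07,.062),half=.06,mm=.2); cv2.imwrite("pics/o11.png",A)
```

```text
0.02 0.045 1 (array([0.05994381, 0.06276402, 0.04457213]), np.float64(0.00020036125822020523), np.int64(63))
0.01 0.042 1 (array([0.05885495, 0.06191568, 0.04207706]), np.float64(0.00010088634749812198), np.int64(63))
```

View pics/o11.png

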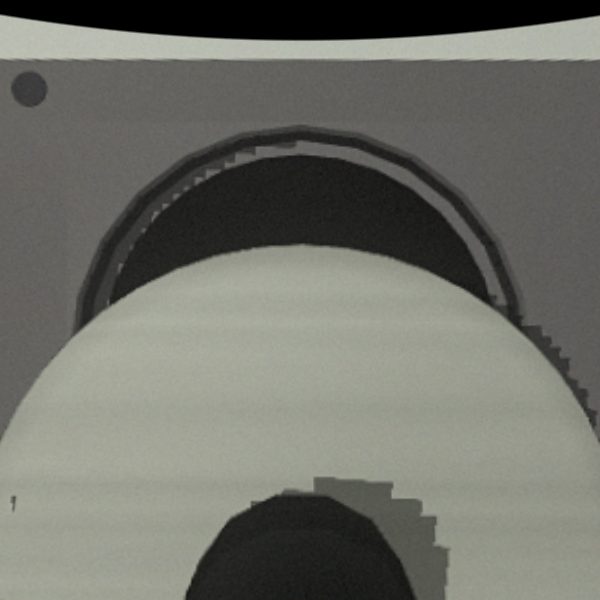

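```bash
python3 -m handwheel '[[-0.006,0,0,0,0,0,0.7],[-0.006,0,0,0,0,0,0.7],[-0.004,0,0,0,0,0,0.7],[-0.002,0,0,0,0,0,0.7],[-0.002,0,0,0,0,0,0.7],[-0.002,0,0,0,0,0,0.7],[-0.0015,0,0,0,0,0,0.7],[0,0,0,0,0,0,0.7]]'
python3 - <<'E'
from h import *
go([*p2w((.015,0.062)),.032],TH-np.pi)
c=snap("w12"); print("lid",edgefit(c,.072,(.056,0.062),.044,arc=(-2,2)))
E
```

```text
time: 12.62
tool_pos: [0.6142, 0.0749, 0.0325]
tcp_rot: [-0.092, 2.177, -2.177]
wrist_force: [-1.6, -0.1, 2.9]
width: 0.702
t 12.62 pos [0.6142 0.0749 0.0325] plate [0.012  0.0621] F [-1.6 -0.1  2.9] w 0.702
yaw -3.0557 tilt(toolY) [ 1.1e-03  1.0e-04 -1.0e+00] tool shift [-0.003   0.0005  0.0001]
turn about tool y 0.0003
lid (array([0.05879942, 0.06201626, 0.04242917]), np.float64(0.00020072726748254083), np.int64(115))
```

View pics/w12.png

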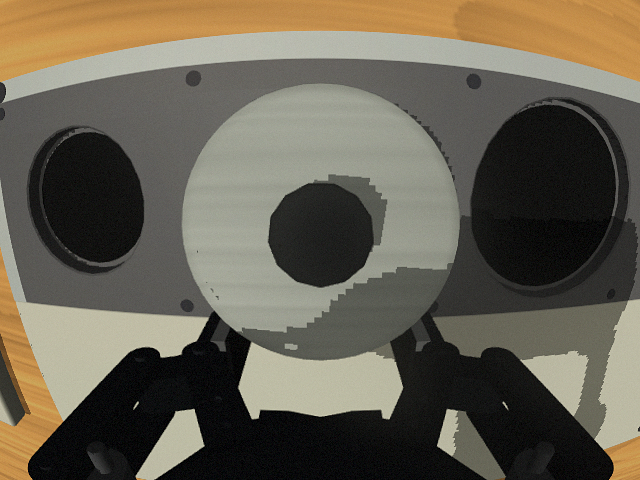

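```bash
cat >> h.py <<'E'
def cloud(c):
    K=c["mtx"];T=c["T"]; v,u=np.mgrid[0:480,0:640]; x=u-K[0,2];y=v-K[1,2]; r=np.hypot(x,y); th=r/K[0,0]
    z=c["z_map"]; s=z*np.tan(th)/np.maximum(r,1e-6); P=np.dstack([x*s,y*s,z])
    return P@T[:3,:3].T+T[:3,3], z>0
def lidplane(c,ctr):
    P,ok=cloud(c); d=P[...,:2]-O; p=np.dstack([d@PX,d@PY]); rr=np.hypot(p[...,0]-ctr[0],p[...,1]-ctr[1])
    m=ok&(rr<.042)&(rr>.02)&(P[...,2]>.03)&(P[...,2]<.085); A=np.c_[p[m]-ctr,np.ones(m.sum())]
    q=np.linalg.lstsq(A,P[...,2][m],rcond=None)[0]; return q.round(4),m.sum(),np.percentile(P[...,2][m],[5,50,95]).round(4)
E
python3 - <<'E'
from h import *
for n,ctr in (("w11",(.033,.062)),("w12",(.0575,.062))):
    c=dict(np.load(n+".npz")); print(n,lidplane(c,np.array(ctr)))
E
```

```text
w11 (array([-0.008 ,  0.0003,  0.0731]), np.int64(41708), array([0.072 , 0.0731, 0.0741]))
w12 (array([-0.176 ,  0.0014,  0.0703]), np.int64(42171), array([0.0639, 0.0696, 0.0761]))
```

The lid is tilted forward by about 10°: the front edge has dipped into the seat and the rear is still on the rim. I'll push on slowly.

```bash
python3 -m handwheel '[[-0.0015,0,0,0,0,0,0.7],[-0.0015,0,0,0,0,0,0.7],[0,0,0,0,0,0,0.7]]'
python3 - <<'E'
from h import *
go([*p2w((.015,0.062)),.032],TH-np.pi)
c=snap("w13"); print("lid",edgefit(c,.072,(.058,0.062),.044,arc=(-2,2)),lidplane(c,np.array((.059,.062))))
E
```

```text
time: 13.05
tool_pos: [0.6168, 0.0751, 0.0319]
tcp_rot: [-0.094, 2.177, -2.178]
wrist_force: [-1.4, -0.1, 0.5]
width: 0.701
t 13.05 pos [0.6168 0.0751 0.0319] plate [0.0145 0.062 ] F [-1.4 -0.1  0.5] w 0.701
yaw -3.0557 tilt(toolY) [-0. -0. -1.] tool shift [-0.0005 -0.0001  0.    ]
turn about tool y 0.0003
lid (array([0.06135597, 0.0619566 , 0.04228458]), np.float64(0.00019541607010867962), np.int64(115)) (array([-0.166 ,  0.0019,  0.0701]), np.int64(41651), array([0.064 , 0.0692, 0.0754]))
```

Run:
```python
from h import *
c=optics.read_camera("scene"); im=c["image"][:,:,::-1]; np.savez("s13.npz",**c)
cv2.imwrite("pics/s13.png",cv2.resize(im[220:380,260:440],(800,711),interpolation=cv2.INTER_CUBIC)[:600])
```

```text
(no output)
```

View pics/s13.png

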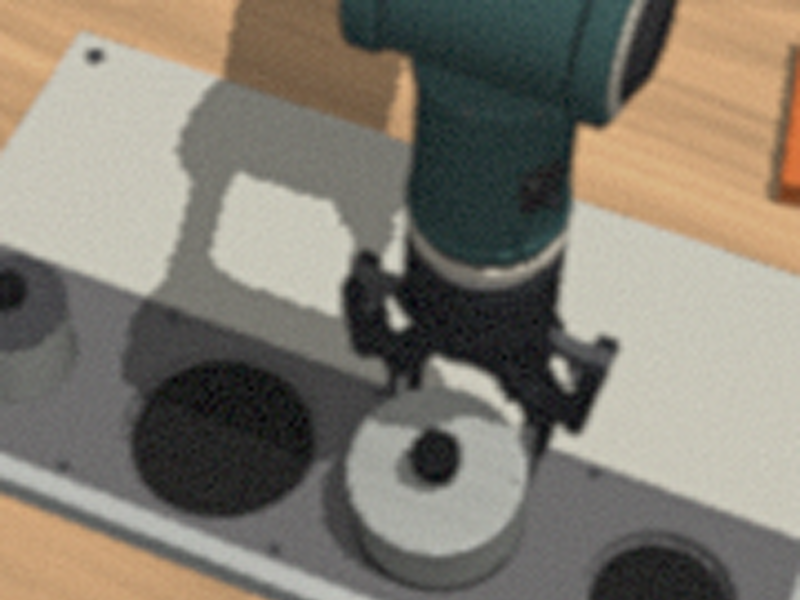

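View pics/w13.png

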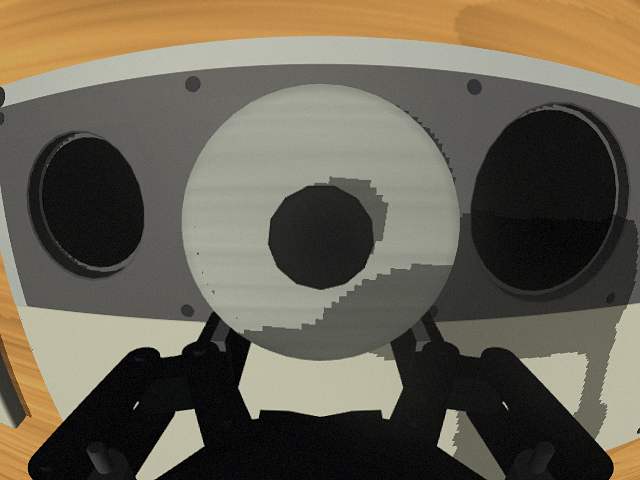

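```bash
python3 -m handwheel '[[-0.001,0,0,0,0,0,0.7],[-0.001,0,0,0,0,0,0.7],[0,0,0,0,0,0,0.7]]'
python3 - <<'E'
from h import *
go([*p2w((.015,0.062)),.032],TH-np.pi)
c=snap("w14"); print("lid",edgefit(c,.072,(.058,0.062),.044,arc=(-2,2)),lidplane(c,np.array((.06,.062))))
E
```

```text
time: 13.52
tool_pos: [0.6185, 0.0752, 0.0319]
tcp_rot: [-0.094, 2.178, -2.178]
wrist_force: [-1.3, 0.2, -2.5]
width: 0.698
t 13.53 pos [0.6185 0.0752 0.0319] plate [0.0162 0.062 ] F [-1.3  0.2 -2.5] w 0.698
yaw -3.0557 tilt(toolY) [-5.e-04 -1.e-04 -1.e+00] tool shift [ 0.0012 -0.0001  0.    ]
turn about tool y 0.0003
lid (array([0.06310703, 0.06186337, 0.04223115]), np.float64(0.0002075070118943076), np.int64(115)) (array([-0.1614,  0.0031,  0.07  ]), np.int64(41055), array([0.064 , 0.069 , 0.0751]))
```

```bash
python3 -m handwheel '[[0.004,0,0,0,0,0,0.7],[0.008,0,0,0,0,0,0.7],[0.008,0,0,0,0,0,0.7],[0,0,0,0,0,0,0.7],[0,0,0,0,0,0,0.7]]'
python3 - <<'E'
from h import *
go([*p2w((.015,0.062)),.032],TH-np.pi)
c=snap("w15"); print("lid",edgefit(c,.072,(.058,0.062),.043),lidplane(c,np.array((.059,.062))))
E
```

```text
time: 14.2
tool_pos: [0.599, 0.0736, 0.0326]
tcp_rot: [-0.093, 2.177, -2.177]
wrist_force: [-0.2, -0.3, -0.4]
width: 0.696
t 14.2 pos [0.599  0.0736 0.0326] plate [-0.0033  0.0621] F [-0.2 -0.3 -0.4] w 0.696
yaw -3.0557 tilt(toolY) [ 7.e-04  1.e-04 -1.e+00] tool shift [-0.0183  0.0006  0.0001]
turn about tool y 0.0003
lid (array([0.06099488, 0.06122594, 0.04206415]), np.float64(0.00025201376997184555), np.int64(180)) (array([-0.1346,  0.0332,  0.0692]), np.int64(43131), array([0.0641, 0.0688, 0.0737]))
```

View pics/w15.png

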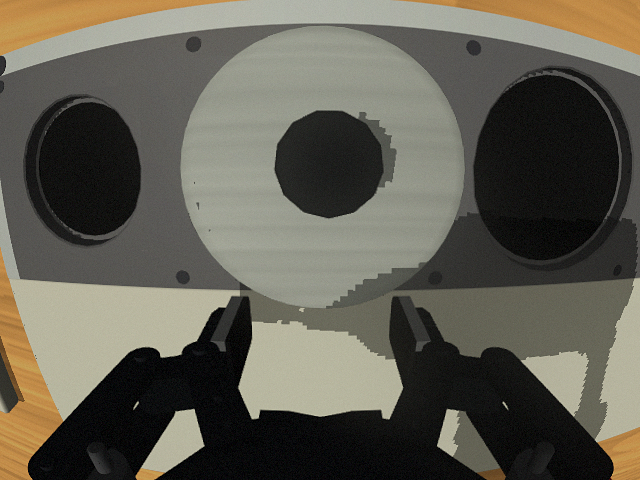

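The pot itself is tilted: its front is on the seat floor and its rear is still on the rim, with the bottom about 5 mm short. I'll lower the fingers and push farther.

```bash
python3 -m handwheel '[[0,0.0065,0,0,0,0,0.7],[-0.012,0,0,0,0,0,0.7],[-0.003,0,0,0,0,0,0.7],[-0.0025,0,0,0,0,0,0.7],[-0.002,0,0,0,0,0,0.7],[0,0,0,0,0,0,0.7]]'
python3 - <<'E'
from h import *
go([*p2w((.02,0.062)),.026],TH-np.pi)
c=snap("w16"); print("lid",edgefit(c,.072,(.06,0.062),.043,arc=(-2,2)),lidplane(c,np.array((.059,.062))))
E
```

```text
time: 15.0
tool_pos: [0.6182, 0.0752, 0.0256]
tcp_rot: [-0.094, 2.178, -2.178]
wrist_force: [1.2, 0.1, -0.3]
width: 0.703
t 15.0 pos [0.6182 0.0752 0.0256] plate [0.0159 0.0621] F [ 1.2  0.1 -0.3] w 0.703
yaw -3.0557 tilt(toolY) [-1.e-04 -0.e+00 -1.e+00] tool shift [-0.0041 -0.0004  0.0001]
turn about tool y 0.0003
lid (array([0.06360735, 0.0617558 , 0.04128446]), np.float64(0.00019936790164915008), np.int64(115)) (array([-0.1097,  0.0102,  0.068 ]), np.int64(43323), array([0.0638, 0.0672, 0.0715]))
```

Now the bottom centre is at about .058, and the tilt is decreasing. I'll continue in small steps.

```bash
python3 -m handwheel '[[-0.001,0,0,0,0,0,0.7],[-0.001,0,0,0,0,0,0.7],[0,0,0,0,0,0,0.7]]'
python3 - <<'E'
from h import *
go([*p2w((.02,0.062)),.026],TH-np.pi)
c=snap("w17"); print("lid",edgefit(c,.072,(.06,0.062),.043,arc=(-2,2)),lidplane(c,np.array((.059,.062))))
E
```

```text
time: 15.42
tool_pos: [0.6192, 0.0753, 0.0255]
tcp_rot: [-0.096, 2.178, -2.179]
wrist_force: [-5.0, -0.0, 2.6]
width: 0.704
t 15.43 pos [0.6192 0.0753 0.0255] plate [0.017  0.0621] F [-5.  -0.   2.6] w 0.704
yaw -3.0557 tilt(toolY) [-2.e-03 -2.e-04 -1.e+00] tool shift [-0.003  -0.0005  0.0001]
turn about tool y 0.0003
lid (array([0.06470597, 0.06207275, 0.03942943]), np.float64(1.667450079790439e-05), np.int64(115)) (array([-0.0001,  0.0003,  0.0631]), np.int64(39880), array([0.0621, 0.0631, 0.0641]))
```

View pics/w17.png

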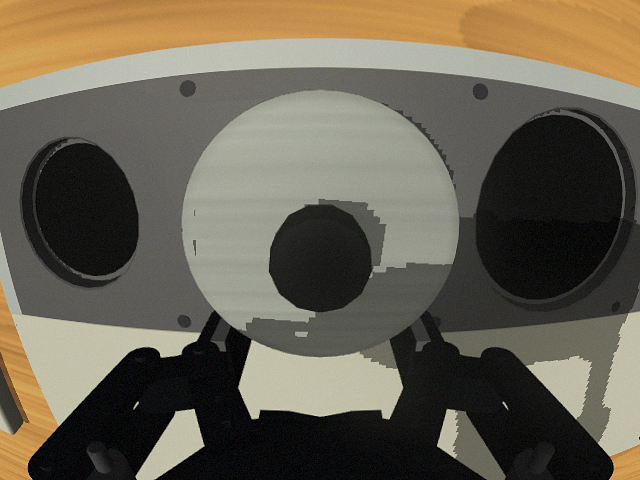

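The pot is home: the lid is level and 10 mm lower (0.0631 m against 0.0731 m before). I'll retreat, rise and check.

```bash
python3 -m handwheel '[[0.01,0,0,0,0,0,0.7],[0.02,0,0,0,0,0,0.7],[0.005,-0.04,0,0,0,0,0.7],[0,-0.05,0,0,0,0,0.7],[0,-0.05,0,0,0,0,0.7],[0,0,0,0,0,0,0.7],[0,0,0,0,0,0,0.7]]'
python3 - <<'E'
from h import *
go([*p2w((.06,0.062)),.17],TH-np.pi)
c=snap("w18"); print("lid",edgefit(c,.062,(.06,0.062),.044),lidplane(c,np.array((.059,.062))))
print("knob",edgefit(c,.085,(.06,.062),.013,band=.004,pol=1))
E
```

```text
time: 16.35
tool_pos: [0.5855, 0.0724, 0.166]
tcp_rot: [-0.092, 2.177, -2.177]
wrist_force: [-0.9, 0.8, -0.5]
width: 0.698
t 16.35 pos [0.5855 0.0724 0.166 ] plate [-0.0169  0.062 ] F [-0.9  0.8 -0.5] w 0.698
yaw -3.0557 tilt(toolY) [ 1.6e-03  1.0e-04 -1.0e+00] tool shift [-0.0769 -0.0039  0.0001]
turn about tool y 0.0003
lid (array([0.06097849, 0.06204586, 0.04374195]), np.float64(0.00019133208289965134), np.int64(180)) (array([0.0037, 0.0001, 0.0631]), np.int64(9528), array([0.0619, 0.0631, 0.0643]))
knob (array([0.06113844, 0.06196299, 0.0126649 ]), np.float64(3.295030643122969e-06), np.int64(180))
```

View pics/w18.png

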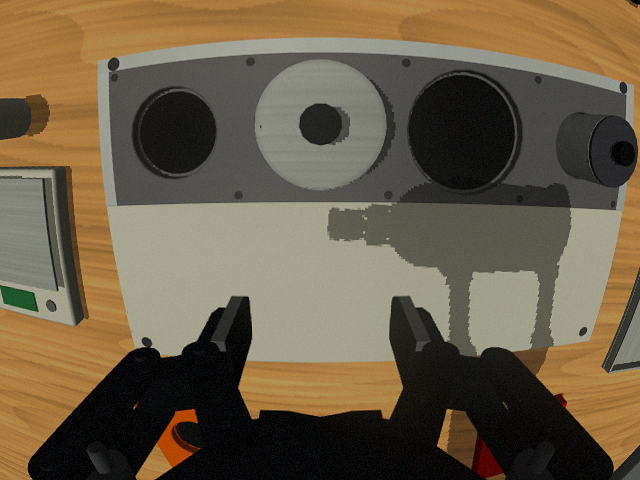

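```bash
python3 -m handwheel '[[-0.039,0,0,0,0,0,0.7],[-0.039,0,0,0,0,0,0.7],[0,0.03,0,0,0,0,0.7],[0,0.03,0,0,0,0,0.7],[0,0.02,0,0,0,0,0.7],[0,0.01,0,0,0,0,0.7],[0,0.007,0,0,0,0,0.7],[0,0,0,0,0,0,0.7]]' 40
python3 - <<'E'
from h import *
go([*p2w((.0611,0.062)),.067],TH-np.pi)
c=snap("w19")
E
```

```text
time: 17.4
tool_pos: [0.6632, 0.0791, 0.069]
tcp_rot: [-0.093, 2.177, -2.177]
wrist_force: [-0.2, -0.7, 0.6]
width: 0.7
t 17.4 pos [0.6632 0.0791 0.069 ] plate [0.0612 0.0621] F [-0.2 -0.7  0.6] w 0.7
yaw -3.0557 tilt(toolY) [ 4.e-04  0.e+00 -1.e+00] tool shift [0.0001 0.002  0.0001]
turn about tool y 0.0003
```

View pics/w19.png

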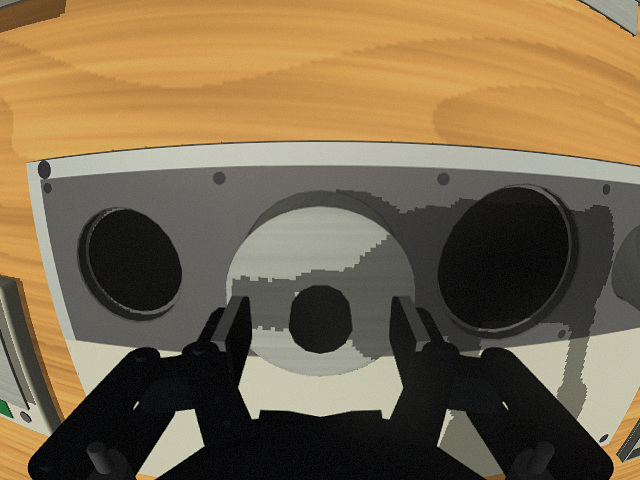

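```bash
python3 -m handwheel '[[0,0.002,0,0,0,0,0.5],[0,0,0,0,0,0,0.2],[0,0,0,0,0,0,0],[0,0,0,0,0,0,0],[0,0,0,0,0,0,0],[0,0,0,0,0,0,0]]' 40
python3 - <<'E'
from h import *
go([*p2w((.0611,0.062)),.067],TH-np.pi)
c=snap("w20")
E
```

```text
time: 18.2
tool_pos: [0.6636, 0.0791, 0.0676]
tcp_rot: [-0.092, 2.177, -2.177]
wrist_force: [-1.6, 0.9, 5.3]
width: 0.287
t 18.2 pos [0.6636 0.0791 0.0676] plate [0.0615 0.0621] F [-1.6  0.9  5.3] w 0.287
yaw -3.0557 tilt(toolY) [ 1.3e-03  1.0e-04 -1.0e+00] tool shift [0.0004 0.0006 0.0001]
turn about tool y 0.0003
```

View pics/w20.png

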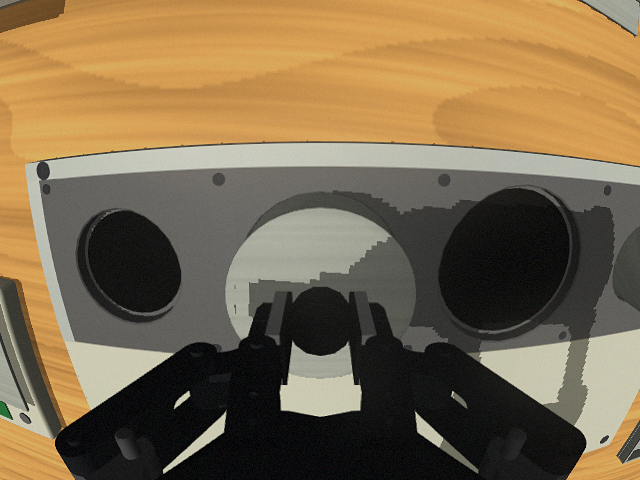

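```bash
python3 -m handwheel '[[0,-0.005,0,0,0,0,0],[0,-0.008,0,0,0,0,0],[0,-0.01,0,0,0,0,0],[0,-0.03,0,0,0,0,0],[0,-0.04,0,0,0,0,0],[0,-0.04,0,0,0,0,0],[0,0,0,0,0,0,0]]' 40
python3 - <<'E'
from h import *
go([.497,-.391,.2],TH-np.pi)
c=snap("w21")
c=optics.read_camera("top"); np.savez("t21.npz",**c); cv2.imwrite("pics/t21.png",c["image"][:,:,::-1])
E
```

```text
time: 19.12
tool_pos: [0.6662, 0.0793, 0.2057]
tcp_rot: [-0.083, 2.173, -2.172]
wrist_force: [0.1, -0.0, -1.2]
width: 0.284
t 19.12 pos [0.6662 0.0793 0.2057] plate [0.0642 0.0621] F [ 0.1 -0.  -1.2] w 0.284
yaw -3.0557 tilt(toolY) [ 9.7e-03  7.0e-04 -1.0e+00] tool shift [0.209  0.0037 0.4541]
turn about tool y 0.0003
```

View pics/w21.png

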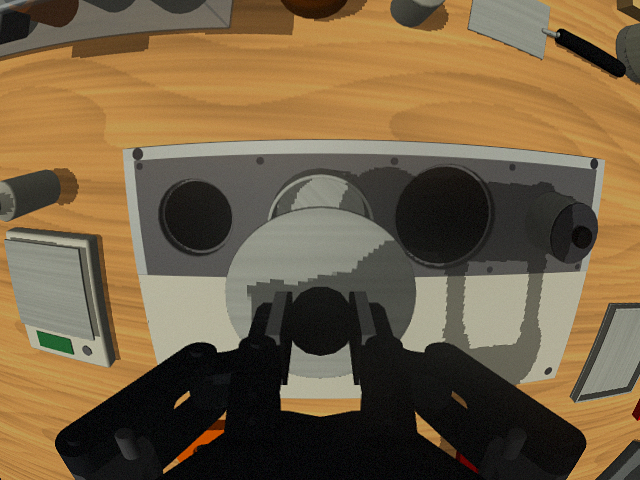

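View pics/t21.png

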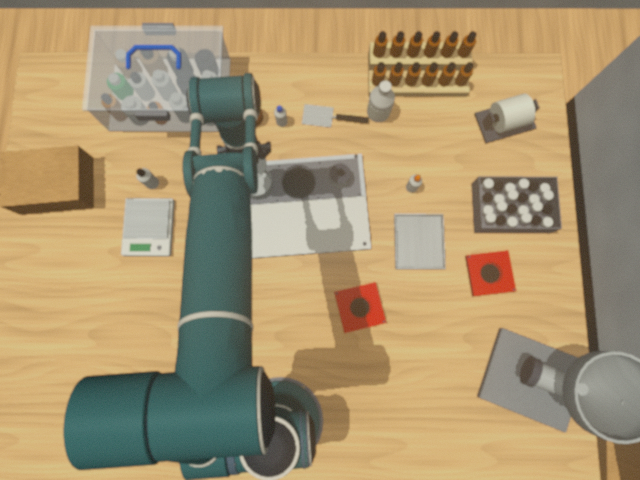

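```bash
python3 -m handwheel '[[0.0232,0,0.0504,0,0,0,0],[0.0232,0,0.0504,0,0,0,0],[0.0232,0,0.0504,0,0,0,0],[0.0232,0,0.0504,0,0,0,0],[0.0232,0,0.0504,0,0,0,0],[0.0232,0,0.0504,0,0,0,0],[0.0232,0,0.0504,0,0,0,0],[0.0232,0,0.0504,0,0,0,0]]' 40
python3 -m handwheel '[[0.0232,0,0.0504,0,0,0,0],[0,0,0,0,0,0,0],[0,0,0,0,0,0,0]]' 40
python3 - <<'E'
from h import *
go([.497,-.391,.1],TH-np.pi)
c=snap("w22");
E
```

```text
time: 20.23
tool_pos: [0.5107, -0.3393, 0.1973]
tcp_rot: [-0.097, 2.182, -2.176]
wrist_force: [0.5, 0.4, -1.1]
width: 0.285
time: 20.6
tool_pos: [0.4929, -0.3898, 0.1977]
tcp_rot: [-0.095, 2.183, -2.176]
wrist_force: [0.3, 0.1, -2.0]
width: 0.286
t 20.6 pos [ 0.4929 -0.3898  0.1977] plate [-0.1486 -0.3906] F [ 0.3  0.1 -2. ] w 0.286
yaw -3.0567 tilt(toolY) [-0.0025  0.003  -1.    ] tool shift [-0.0042  0.0977  0.0018]
turn about tool y -0.0007
```

View pics/w22.png

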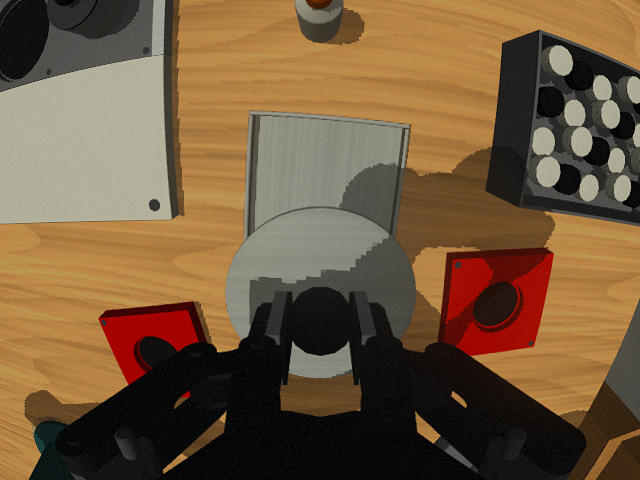

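Run:
```python
from h import *
c=dict(np.load("w22.npz")); K=c["mtx"];T=c["T"]
for u,v in ((249,111),(410,125),(246,236),(395,234)):
    x,y=u-K[0,2],v-K[1,2]; r=np.hypot(x,y); th=r/K[0,0]; d=T[:3,:3]@np.array([x/r*np.sin(th),y/r*np.sin(th),np.cos(th)])
    s=(.018-T[2,3])/d[2]; print(u,v,(T[:3,3]+s*d).round(4))
go([.497,-.391,.1])
```

```text
249 111 [ 0.5772 -0.3205  0.018 ]
410 125 [ 0.5773 -0.4606  0.018 ]
246 236 [ 0.4638 -0.3229  0.018 ]
395 234 [ 0.4773 -0.4597  0.018 ]
t 20.65 pos [ 0.4935 -0.3894  0.1981] plate [-0.148  -0.3902] F [ 0.5  1.3 -1. ] w 0.282
yaw -3.0554 tilt(toolY) [-0.0019  0.0024 -1.    ] tool shift [-0.0035  0.0981  0.0022]
```

```bash
python3 -m handwheel '[[-0.0035,0.05,0.001,0,0,0,0],[0,0.05,0,0,0,0,0],[0,0.04,0,0,0,0,0],[0,0.02,0,0,0,0,0],[0,0.007,0,0,0,0,0],[0,0,0,0,0,0,0],[0,0,0,0,0,0,0]]' 40
python3 - <<'E'
from h import *
go([.497,-.3906,.0235])
c=snap("w23"); P,ok=cloud(c)
for u,v in ((250,260),(390,330),(320,225),(250,130),(330,150)): print(u,v,P[v,u].round(4))
E
```

```text
time: 21.52
tool_pos: [0.4989, -0.3925, 0.0349]
tcp_rot: [-0.091, 2.173, -2.179]
wrist_force: [0.1, 0.1, -0.5]
width: 0.285
t 21.52 pos [ 0.4989 -0.3925  0.0349] plate [-0.1429 -0.3938] F [ 0.1  0.1 -0.5] w 0.285
yaw -3.0556 tilt(toolY) [ 0.0028 -0.0024 -1.    ] tool shift [ 0.0018  0.0114 -0.0021]
250 260 [ 0.5173 -0.3605  0.03  ]
390 330 [ 0.5083 -0.417   0.0649]
320 225 [ 0.5355 -0.3894  0.0304]
250 130 [ 0.5717 -0.3537  0.0049]
330 150 [ 0.5649 -0.3916  0.0043]
```

View pics/w23.png

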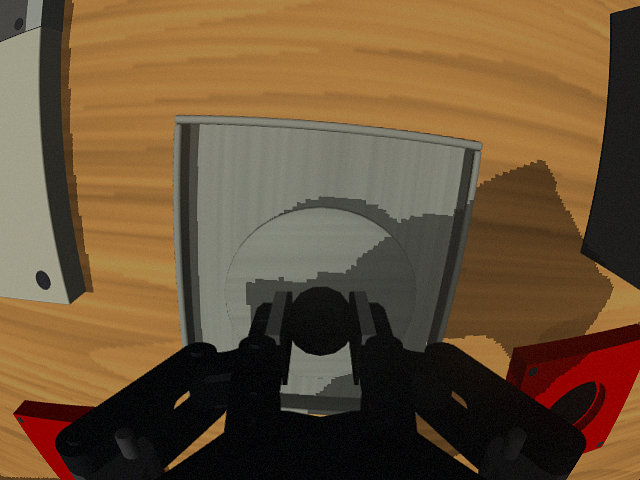

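```bash
python3 -m handwheel '[[0.001,0.005,-0.001,0,0,0,0],[0,0.004,0,0,0,0,0],[0,0.001,0,0,0,0,0],[0,0,0,0,0,0,0]]' 40
python3 -m handwheel '[[0,0.001,0,0,0,0,0],[0,0.0005,0,0,0,0,0],[0,0,0,0,0,0,0]]' 40
python3 - <<'E'
from h import *
go([.497,-.3906,.0235])
c=snap("w24"); P,ok=cloud(c)
for u,v in ((250,260),(320,225),(270,240),(370,240),(330,150)): print(u,v,P[v,u].round(4))
E
```

```text
time: 22.08
tool_pos: [0.4963, -0.3907, 0.0236]
tcp_rot: [-0.094, 2.178, -2.178]
wrist_force: [-2.6, 1.2, 4.9]
width: 0.282
time: 22.45
tool_pos: [0.4964, -0.3907, 0.0236]
tcp_rot: [-0.094, 2.178, -2.178]
wrist_force: [-4.3, 3.5, 13.4]
width: 0.282
t 22.45 pos [ 0.4964 -0.3907  0.0236] plate [-0.1452 -0.3917] F [-4.3  3.5 13.4] w 0.282
yaw -3.0558 tilt(toolY) [-3.e-04  1.e-04 -1.e+00] tool shift [-0.0006  0.0001 -0.0001]
250 260 [ 0.515  -0.3588  0.0192]
320 225 [ 0.5333 -0.3875  0.0201]
270 240 [ 0.5249 -0.3672  0.0194]
370 240 [ 0.5285 -0.409   0.0196]
330 150 [ 0.5632 -0.3893  0.0056]
```

```bash
python3 -m handwheel '[[0,-0.001,0,0,0,0,0],[0,0,0,0,0,0,0.3],[0,0,0,0,0,0,0.5],[0,0,0,0,0,0,0.65],[0,0,0,0,0,0,0.65],[0,0,0,0,0,0,0.65]]'
python3 -m handwheel '[[0,-0.01,0,0,0,0,0.65],[0,-0.03,0,0,0,0,0.65],[0,-0.05,0,0,0,0,0.65],[0.05,-0.03,0,0,0,0,0.65],[0.04,0,0,0,0,0,0.65],[0,0,0,0,0,0,0.65],[0,0,0,0,0,0,0.65]]'
python3 - <<'E'
from h import *
go([.497,-.3906,.0235])
c=snap("w25"); P,ok=cloud(c)
for n in("top","scene"):
    c=optics.read_camera(n); np.savez(n+"25.npz",**c); cv2.imwrite(f"pics/{n}25.png",c["image"][:,:,::-1])
E
```

```text
time: 23.25
tool_pos: [0.4963, -0.3905, 0.022]
tcp_rot: [-0.094, 2.178, -2.177]
wrist_force: [0.0, -0.1, 0.9]
width: 0.655
time: 24.12
tool_pos: [0.4072, -0.3985, 0.1429]
tcp_rot: [-0.092, 2.176, -2.178]
wrist_force: [0.1, -0.1, 0.7]
width: 0.65
t 24.12 pos [ 0.4072 -0.3985  0.1429] plate [-0.2347 -0.3919] F [ 0.1 -0.1  0.7] w 0.65
yaw -3.0563 tilt(toolY) [ 1.2e-03 -7.0e-04 -1.0e+00] tool shift [-0.09    0.1195 -0.0003]
```

View pics/w25.png

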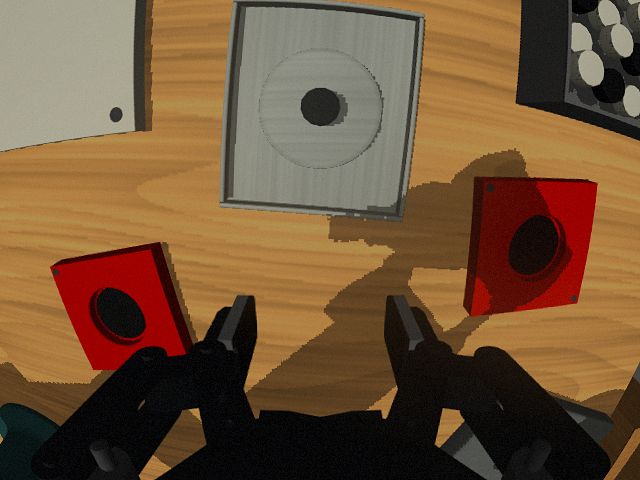

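View pics/scene25.png

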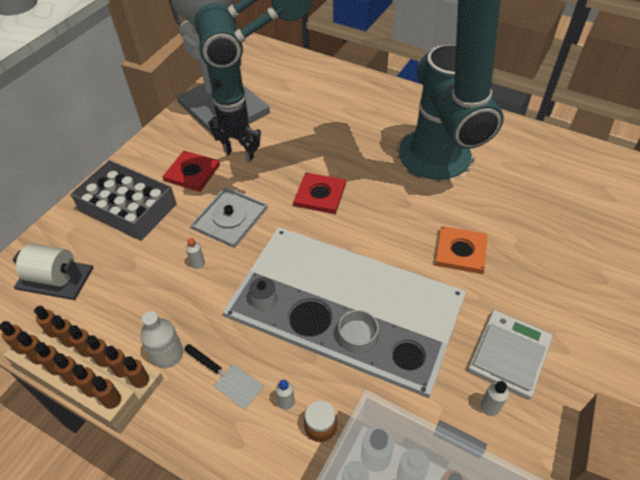

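The lid lies in the tray, knob up, at wrist pixel (320,108). The open pot is in the 88 seat at scene pixel (357,330), and the small pot and both droppers are in place. Last check is the pot rim height, flatness and centre, and the lid height.

Run:
```python
from h import *
def cl(n):
    c=np.load(n); K=c["mtx"];T=c["world_from_camera"]; v,u=np.mgrid[0:480,0:640]; z=c["z_map"]
    P=np.dstack([(u-K[0,2])/K[0,0]*z,(v-K[1,2])/K[1,1]*z,z])@T[:3,:3].T+T[:3,3]; return P,z>0
for n in("top25.npz","scene25.npz"):
    P,ok=cl(n); S=p2w((.059,.062)); r=np.hypot(P[...,0]-S[0],P[...,1]-S[1])
    m=ok&(r<.055)&(P[...,2]>.045)&(P[...,2]<.08); q=P[m]; d=(q[:,:2]-O); p=np.c_[d@PX,d@PY]
    print(n,m.sum(),"rim z pct",np.percentile(q[:,2],[5,50,90,98]).round(4),"bbox mid",((p.max(0)+p.min(0))/2).round(4),"span",np.ptp(p,axis=0).round(4))
    top=q[:,2]>np.percentile(q[:,2],60); A=np.c_[p[top]-[.059,.062],np.ones(top.sum())]; print(" plane",np.linalg.lstsq(A,q[top,2],rcond=None)[0].round(4))
    r=np.hypot(P[...,0]-.497,P[...,1]+.391); m=ok&(r<.04)&(r>.02); q=P[m]; A=np.c_[q[:,:2]-[.497,-.391],np.ones(len(q))]; print(" lid plane",np.linalg.lstsq(A,q[:,2],rcond=None)[0].round(4))
P,ok=cl("top25.npz"); Q,_=cl("top0.npz"); print("deck z now",P[235,260].round(4))
a=np.load("scene0.npz")["image"].astype(int);b=np.load("scene25.npz")["image"]
cv2.imwrite("pics/sc25.png",cv2.resize(b[290:380,290:420,::-1],None,fx=6,fy=6,interpolation=cv2.INTER_CUBIC))
```

```text
top25.npz 178 rim z pct [0.0459 0.0546 0.0601 0.0631] bbox mid [0.0594 0.0605] span [0.0911 0.0866]
 plane [ 0.0006 -0.0089  0.0587]
 lid plane [-4.2671 -0.6231  0.0893]
scene25.npz 357 rim z pct [0.0459 0.0543 0.0588 0.0611] bbox mid [0.0598 0.0624] span [0.0893 0.0881]
 plane [-0.0025  0.0024  0.058 ]
 lid plane [-6.9756  1.3734  0.1591]
deck z now [0.5105 0.0657 0.0183]
```

View pics/sc25.png

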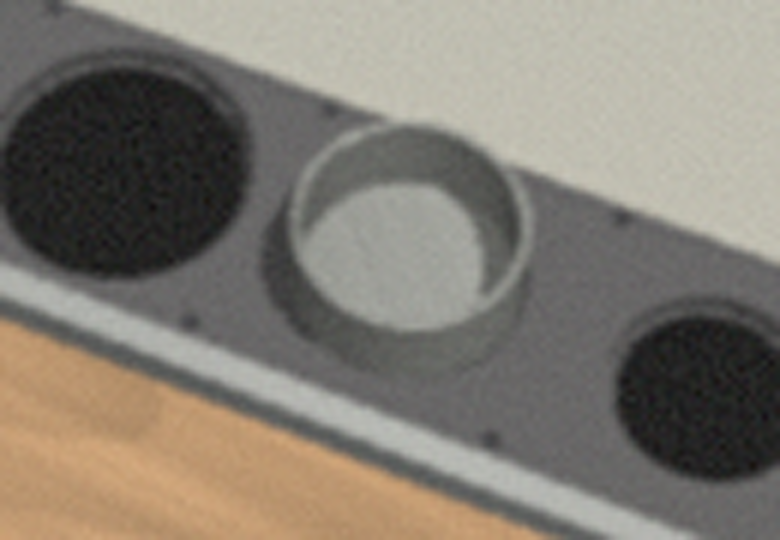

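Run:
```python
from h import *
c=dict(np.load("w25.npz")); P,ok=cloud(c)
r=np.hypot(P[...,0]-.4965,P[...,1]+.3907); m=ok&(r<.04)&(r>.02)&(P[...,2]<.03); q=P[m]; A=np.c_[q[:,:2]-[.4965,-.3907],np.ones(len(q))]; print(m.sum(),np.linalg.lstsq(A,q[:,2],rcond=None)[0].round(4))
from workcell import workorder
print(bot.read_state()["wrist_force"].round(1)); print(workorder.finish_job())
```

```text
7282 [0.0012 0.0008 0.0192]
[ 0.4 -0.  -0.1]
the job is handed in; nothing more can be done
None
```

The wide pot is fully home in the 88 mm seat and its lid lies flat, knob up, in the tray. I handed the job in at about 24 s of the 72 s allowed, with the gripper clear of everything; finishing gives no verdict.

**How it went:** I slid the pot with the two part-open fingers, first along the row and then over the seam into the seat. It first stuck tilted about 8–10°, front down and rear still on the rim. I backed off, lowered the fingers about 6 mm and pushed again, and it dropped in level with the lid on. The lid then came off by its knob and went straight to the tray.

**Last checks:**

| Item | Measured | Expected |
|---|---|---|
| Pot rim height | 58.0 mm (scene camera), 58.7 mm (top camera) | 58 mm |
| Pot rim tilt | level within about 0.01 rad | level |
| Lid top height in tray | 19.2 mm, slope about 0.001 rad | 18 mm |

- **Lid height:** the 1.2 mm difference fits the wrist camera, which also read the lid about 1 mm high on the deck and again in the seat.
- **Other items:** the small pot, both dropper bottles and the red and orange look-alikes stand where they were in the last scene picture; I checked these by eye only.
- **Failed check:** the top and scene cameras gave no usable lid height, so that figure rests on the wrist camera alone.

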